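Take the sprung bayonet fuse carrier out of the bench supply box

ROBOT

A 6-joint arm with a two-finger parallel gripper is mounted at the origin on a cart in front of the work surface, level with it; the furniture and walls round the work are solid. World frame = base frame: x ahead of the robot, y to its left, z up, the work surface at z = 0. Lengths are in mm, angles in rad, forces in N, time in s.
With the tool pointing down it reaches from about 300 to 775 mm from the base axis. Payload 14.6 kg.
Tool frame: the origin (TCP) lies midway between the tips of the shut fingers; the grasp point (between the pads) lies 19 mm behind it; z points along the fingers, y is the line along which they close (so a half turn about z gives the same grasp; the last joint's range is limited). The gripper opens to 94 mm and grips with 3 to 60 N. Pads are 16 mm wide; open, the fingers measure 119 mm over their backs; the gripper's body (75 mm by 177 mm) begins 78 mm behind the grasp point.
Start: joints at [-1.281, 0.3, 1.521, -0, 1.321, -0.067], TCP at [192.095, -515.353, 205.446] pointing down, gripper open.
Joint ranges: [-3.03, 3.03], [-0.79, 2.21], [0.23, 2.52], [-1.04, 4.18], [0, 3.07], [-2.55, 2.55]. Speed limits (rad/s): [2.22, 2.22, 2.57, 3.14, 3.14, 3.14].

INTERFACE

Orientations are given as a unit quaternion [w, x, y, z].
In Python, from plant import sense, read_camera, camera_params, hand_in gives the robot as it stands.
- The arm moves only by the shell command python3 -m creep 'ROWS' [FORCE]. ROWS is text: rows parted by semicolons, each of 5 numbers parted by spaces: the shift along the tool's x, y, z in m, then the turn about the tool's z in degrees, then the finger opening in m, from 0 to 0.094. A call has exactly 8 rows; each row is the pose to reach, as a shift and turn from the pose commanded when the call began, along the tool's axes at that moment; what a row does not reach only later rows make up. A row lasts 1/10 s, in which the tool goes at most 50 mm and 8.59 degrees, less where a joint would pass 70% of its speed; a pose out of reach is approached as far as the arm can. A call with a gripper value outside its range is refused whole. The fingers move at their own pace and stop on an object; FORCE is the grip in N (left out, the last holds). Time passes only in rows, so rows that repeat a pose let the fingers close, or fill a call up. It gives the time, the measured TCP pose, the force, the opening and the grip force at its end, in the units of the state.
- sense(): the state, without advancing time (a new reading comes with each control period).
- read_camera(name): name is "side" or "top"; returns the picture (420x560x3 uint8, red, green, blue); there is no depth.
- camera_params(name): a dict with "K" (3x3 intrinsics, pixels), "distortion" ([k1, k2, p1, p2, k3] as OpenCV has them; the pictures are not rectified), "R" (3x3) and "t" (3): a world point X has camera coordinates R X + t. Camera axes: x right, y down, z forward; pixel columns grow to the right and rows downward; lengths in mm; the calibration is good to about 2 mm. A picture is of the moment at which its call begins. camera_params takes no time and is no camera call.
- hand_in(): hands the job in; it is judged then, once.
The state is a dict: "time_s": time; "q": joint angles; "qd": joint speeds; "joint_torque": joint torques, N m; "ee_pos": TCP position; "tool_rot": TCP orientation; "force": force on the tool from outside, world axes, zero at the start; "ft_torque": the same for the moment, N m; "width": finger opening in mm; "finger_force": force on a finger pad.
Only numpy, scipy, OpenCV 4.12 (cv2) and the standard library are available. Lean on these libraries where they do the work, as an engineer would, in place of code of your own. Each camera call takes 0.05 s, during which the arm holds its last target. There are 200 camera calls.

TASK

Isolate the supply box: push the orange fuse carrier down against its spring until it clears the catch, twist it anticlockwise (seen from above) until it springs free, and lift it out. Be gentle: never force it against the catch or the bottom of the socket. Stand the carrier upright on its brass foot in the middle of the round steel parts dish, set down softly, and leave the dish, the screwdriver and the loose cells where they are.

Things in the scene. Friction and masses are not known exactly. Their poses are not given: they have to be found in the camera images.
- holder: grey supply box, 110 x 124 mm, 40 mm high, fixed to the bench, yawed up to 0.5 rad; in its middle a round black socket, 69 mm across, top face 60 mm above the bench. Origin: centre of the underside, on the socket's axis, z up. Terminals (10 mm high) at its +y end. The spring inside pushes the carrier up with about 6.4 N at rest plus 0.25 N per mm pressed: 7 to 10 N at the bottom
- socket (a point): socket's axis in its top face, 60 mm above the bench, box's axes. More than 30 N between carrier and socket damages it. Catch ridges bar the twist until the carrier is pressed down by 2.5 to 13.5 mm: different every time and not visible. A hard bottom lies 1.5 mm below that depth. So feel for it, then keep it pressed for the first 50 degrees of the turn
- red_dot (a point): red dot on the socket's top face, 30 mm from the axis along the box's +x (another at -x): here the carrier's lugs lie when locked, with about 5 degrees of play
- green_dot (a point): green dot on the socket's top face, 30 mm from the axis, 65 degrees anticlockwise of the red dot (and another across from it): release slot. The lugs pass up through the slots 58 to 71 degrees from the red dots; a hard stop ends the turn at about 71. In the slots the spring lifts the carrier by 12 mm
- carrier: orange fuse carrier, 71 mm high, 0.06 to 0.13 kg, in the socket. Origin: centre of its brass foot (30 mm across); z up, x along the grip bar. Stem 30 mm across, 0 to 41 mm up; flange 44 mm across, 41 to 49 mm up; grip bar above, 42 mm long (x), 16 mm thick (y), 49 to 71 mm up. Locked: origin 36 mm above the bench, x along the box's x within 3 degrees. It is out when raised 24 mm
- grip_bar (a point): middle of the carrier's grip bar, on its axis, 60 mm above the carrier's origin; same axes. Pinch across the 16 mm; fingertips may press on the flange beside the bar
- lug (a point): on the carrier's +x lug: 19 mm from its axis, 13 mm above its origin, hidden in the socket until lifted out. Two brass lugs, at +x and -x, 8 mm wide, 10 to 16 mm up, reach 21 mm from the axis
- dish: round steel parts dish, loose, 87 mm across, rim 14 mm high; inner floor flat to 27 mm from the centre, about 2 mm above the bench, with a few tiny screws painted on it. Origin: centre of its underside
- blue_screwdriver: small blue precision screwdriver, 150 mm long, lying near the bench's front edge: leave alone. Origin: centre of its underside
- cell_a: small black AA cell with a yellow end, 50 mm long, lying behind the work: leave alone. Origin: centre of its underside
- cell_b: small green AA cell with a yellow end, 50 mm long, lying behind the work: leave alone. Origin: centre of its underside
There are look-alikes about, which are no part of the job. What is meant by the carrier is not turquoise, and is the larger of those in its own colour.

How it is judged:
By the outcome, as a careful person would: the job done as asked, in the order asked, and still so for the second after the job is handed in, with the robot touching nothing.
It also fails if it takes over 72 s, if anything falls off the work surface, if the arm or the gripper's body presses on something with over 40 N, if the wrist force passes 120 N, or if a joint passes its speed limit or range.

## Working session

There is one attempt and no reset: what is moved stays moved. The work goes in short steps, Python scripts to look and compute and a shell command to move; the robot and the scene stay as the last step left them, time stands still between calls to the robot, and variables do not carry over. Pictures are saved under pics/ and viewed, at most 10 in all, crops included, and the job is handed in when it is done.

```bash
mkdir -p pics; ls; python3 - <<'E'
from plant import *
import cv2,numpy as np
for n in("top","side"):
    im=read_camera(n); cv2.imwrite(f"pics/{n}0.png",im[:,:,::-1])
    p=camera_params(n); print(n,{k:np.round(v,3).tolist() for k,v in p.items()})
s=sense(); print(s)
E
```

```text
pics
top {'K': [[425.268, 0.0, 280.32], [0.0, 425.268, 208.813], [0.0, 0.0, 1.0]], 'distortion': [-0.118, 0.0, 0.0, 0.0, 0.0], 'R': [[-0.007, -0.999, -0.035], [-0.981, 0.014, -0.191], [0.192, 0.033, -0.981]], 't': [91.43, 532.161, 820.911]}
side {'K': [[429.737, 0.0, 287.412], [0.0, 429.737, 206.949], [0.0, 0.0, 1.0]], 'distortion': [-0.091, 0.0, 0.0, 0.0, 0.0], 'R': [[0.99, -0.142, -0.002], [-0.057, -0.386, -0.921], [0.13, 0.912, -0.39]], 't': [-506.986, 129.39, 769.505]}
{'time_s': 0.1, 'q': array([-1.28061302e+00,  3.00415094e-01,  1.52151090e+00,  1.96837966e-05,
        1.32067660e+00, -6.65777596e-02]), 'qd': array([-0.00044513, -0.00103928, -0.00192847,  0.00096862,  0.0004347 ,
       -0.00054469]), 'joint_torque': array([ 6.15229237e-04, -5.32650876e+01, -3.53290737e+01,  7.09675415e-02,
        2.35237082e-02, -4.72870818e-05]), 'ee_pos': array([ 192.03132043, -515.1459285 ,  204.94673248]), 'tool_rot': array([-5.02883226e-04,  9.84132643e-01,  1.77433610e-01, -4.68648628e-05]), 'force': array([-0.11506157,  0.48657615,  0.37721867]), 'ft_torque': array([-0.02686146,  0.02840191,  0.04509856]), 'finger_force': 0.0, 'width': 94.17294780286495}
```

View pics/top0.png

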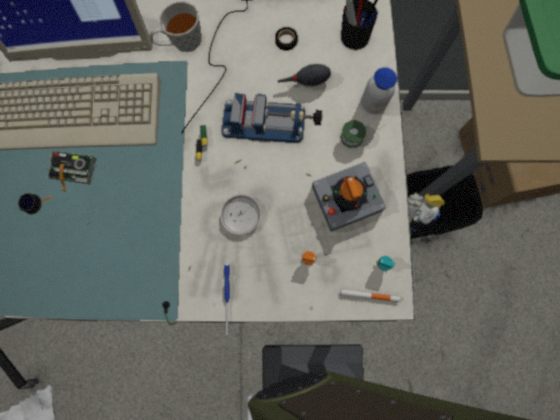

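View pics/side0.png

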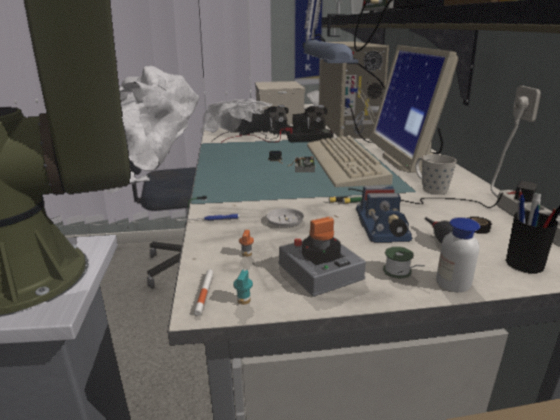

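The top view shows three candidates: a big orange one in the grey box (350,189), a small orange one (309,258) and a turquoise one (386,263). The one in the box fits, as it is the larger orange one and sits in the socket. The dish is at (240,216), the screwdriver at (227,285) and the cells at (201,142). Next I'll confirm the pick with an enlarged crop and measure.

```bash
cat > h.py <<'E'
from plant import *
import cv2,numpy as np
def ray(n,uv):
    p=camera_params(n); K,D,R,t=[np.array(p[k],float) for k in("K","distortion","R","t")]
    x=cv2.undistortPoints(np.array(uv,float).reshape(-1,1,2),K,D).reshape(-1,2)
    d=np.c_[x,np.ones(len(x))]@R
    return -R.T@t,d/np.linalg.norm(d,axis=1)[:,None]
def plane(n,uv,z):
    c,d=ray(n,uv); return c+d*((z-c[2])/d[:,2])[:,None]
def tri(a,b):
    ca,da=ray("top",[a]);cb,db=ray("side",[b]);da,db=da[0],db[0]
    s=np.linalg.lstsq(np.c_[da,-db],cb-ca,rcond=None)[0]
    P,Q=ca+s[0]*da,cb+s[1]*db; return (P+Q)/2,np.linalg.norm(P-Q)
def blobs(im,lo,hi,amin=4):
    m=cv2.inRange(cv2.cvtColor(im,cv2.COLOR_RGB2HSV),lo,hi)
    n,l,s,c=cv2.connectedComponentsWithStats(m)
    return [(np.round(c[i],1).tolist(),s[i].tolist()) for i in range(1,n) if s[i,4]>=amin],l
E
python3 - <<'E'
from h import *
t=cv2.imread("pics/top0.png");s=cv2.imread("pics/side0.png")
a=cv2.resize(t[155:240,300:400],None,fx=4,fy=4,interpolation=cv2.INTER_CUBIC)
b=cv2.resize(s[205:295,270:370],None,fx=4,fy=4,interpolation=cv2.INTER_CUBIC)
o=np.zeros((360,800,3),np.uint8);o[:340,:400]=a;o[:,400:]=b
cv2.imwrite("pics/crop0.png",o)
for n,i in(("top",t),("side",s)):
    i=i[:,:,::-1].copy()
    print(n,"orange",blobs(i,(3,150,120),(18,255,255),15)[0])
    print(n,"red",[x for x in blobs(i,(0,130,90),(3,255,255),3)[0]+blobs(i,(172,130,90),(180,255,255),3)[0]])
    print(n,"green",blobs(i,(40,100,40),(85,255,255),3)[0])
E
```

```text
top orange [([354.7, 187.1], [345, 177, 18, 20, 195]), ([308.4, 255.8], [303, 252, 12, 9, 80]), ([380.7, 296.5], [372, 294, 18, 6, 70])]
top red [([294.7, 75.3], [294, 75, 2, 2, 3]), ([244.0, 103.0], [244, 102, 1, 3, 3]), ([243.0, 111.0], [243, 110, 1, 3, 3]), ([56.2, 154.2], [55, 153, 3, 3, 6]), ([344.0, 178.5], [343, 178, 3, 2, 4]), ([330.9, 211.3], [328, 208, 7, 7, 23]), ([294.2, 77.0], [294, 76, 2, 3, 4])]
top green [([543.9, 33.2], [520, 0, 40, 79, 1896]), ([203.0, 131.4], [201, 126, 5, 12, 40]), ([68.8, 176.3], [67, 174, 4, 6, 11]), ([335.1, 191.3], [334, 190, 3, 4, 9]), ([364.5, 193.0], [364, 192, 2, 3, 6]), ([374.6, 195.2], [374, 194, 2, 3, 5])]
side orange [([323.6, 227.7], [312, 218, 21, 21, 336]), ([248.1, 237.4], [245, 231, 8, 13, 57]), ([202.4, 295.4], [199, 289, 8, 13, 59])]
side red [([297.7, 240.9], [295, 240, 6, 3, 12])]
side green [([325.5, 266.5], [325, 266, 2, 2, 4])]
```

View pics/crop0.png

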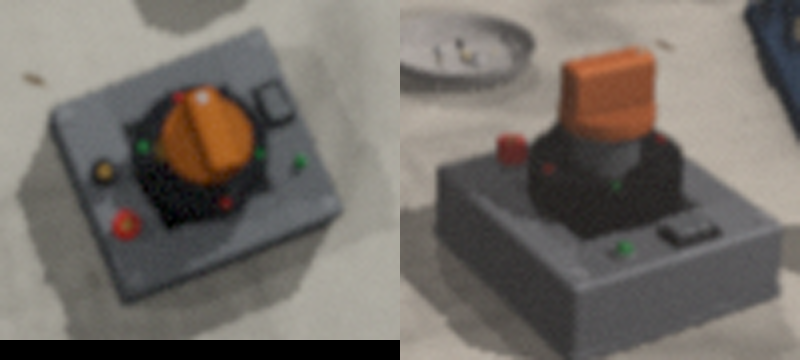

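The crop confirms it: the large orange carrier sits in the black socket. The red dots are at (344.5,179.2) and (356.5,205.5), the green dots at (335.8,191.5) and (365,193.3), and the white mark is at the +x end. Next I'll work out the metric positions.

```bash
python3 - <<'E'
from h import *
P=plane("top",[(344.5,179.2),(356.5,205.5),(335.8,191.5),(365,193.3)],60)
print(P.round(1)); 
print("dists",np.linalg.norm(P[0]-P[1]),np.linalg.norm(P[2]-P[3]))
print("centre",P[:2].mean(0),P[2:].mean(0))
ang=lambda v:np.degrees(np.arctan2(v[1],v[0]))
print("yaw red",ang(P[0]-P[1]),"green-65",ang(P[2]-P[3])-65)
# side red dots
S=plane("side",[(400/4*0+270+148/4,205+169/4),(270+262/4,205+139/4)],60);print("side red",S.round(1),S.mean(0))
# box top outline corners (crop px): 
C=plane("top",[(300+x/4,155+y/4) for x,y in((52,110),(262,30),(341,210),(122,300))],40)
print("box",C.round(1),C.mean(0),[np.linalg.norm(C[i]-C[i-1]).round(1) for i in range(4)],ang(C[1]-C[2]),ang(C[0]-C[3]))
# bar top
t=cv2.imread("pics/top0.png")[:,:,::-1].copy();s=cv2.imread("pics/side0.png")[:,:,::-1].copy()
print("carrier",tri((354.7,187.1),(323.6,227.7)))
# dish
for n,im,c in(("top",t,(240,216)),("side",s,(286,218))):
    g=cv2.cvtColor(im,cv2.COLOR_RGB2GRAY); x,y=c
    print(n); r=g[y-25:y+26,x-30:x+31]; 
    cv2.imwrite(f"pics/d_{n}.png",cv2.resize(im[y-30:y+30,x-40:x+40,::-1],None,fx=5,fy=5,interpolation=cv2.INTER_CUBIC))
o=np.hstack([cv2.imread("pics/d_top.png"),cv2.imread("pics/d_side.png")]);cv2.imwrite("pics/dish.png",o)
E
```

```text
[[592.1 -47.5  60. ]
 [536.4 -69.9  60. ]
 [566.3 -28.6  60. ]
 [561.7 -88.4  60. ]]
dists 59.99790957970133 59.92924803982355
centre [564.24899847 -58.67103451  60.        ] [563.97227937 -58.5240209   60.        ]
yaw red 21.896898919266548 green-65 20.56389266967814
side red [[536.9 -70.   60. ]
 [593.3 -49.5  60. ]] [565.10316924 -59.71979263  60.        ]
box [[ 591.2   16.7   40. ]
 [ 633.6  -96.2   40. ]
 [ 535.3 -132.8   40. ]
 [ 489.7  -17.1   40. ]] [562.44946901 -57.34251074  40.        ] [np.float64(107.0), np.float64(120.6), np.float64(104.8), np.float64(124.4)] 20.43830153163991 18.418724113097632
carrier (array([567.058419  , -63.04857292,  92.55281528]), np.float64(0.12307231855570634))
top
side
```

View pics/dish.png

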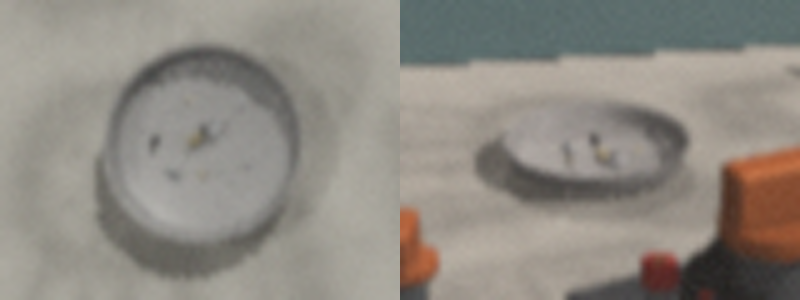

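The dish rim centre is at about (240.7,214.8) in the top view and (285,216) in the side view. It is empty apart from the painted screws.

```bash
cat >> h.py <<'E'
from scipy.spatial.transform import Rotation as Ro
def delta(target):
    s=sense(); q=s["tool_rot"]; R=Ro.from_quat([q[1],q[2],q[3],q[0]])
    x=R.as_matrix()[:,0]; return R.inv().apply(np.array(target)-s["ee_pos"]).round(1),np.degrees(np.arctan2(x[1],x[0])).round(2)
E
python3 - <<'E'
from h import *
E=plane("top",[(200+107/5,186+144/5),(200+300/5,186+144/5),(200+203.5/5,186+45/5),(200+203.5/5,186+243/5)],14)
print(E.round(1)); print("c",(E[0]+E[1])/2,(E[2]+E[3])/2,np.linalg.norm(E[0]-E[1]),np.linalg.norm(E[2]-E[3]))
print(plane("side",[(285,216.2)],14),tri((240.7,214.8),(285,216.2)))
print(delta((564.5,-59,150)))
E
```

```text
[[529.4 214.3  14. ]
 [528.3 130.7  14. ]
 [572.6 172.8  14. ]
 [485.9 171.9  14. ]]
c [528.8544223 172.4902973  14.       ] [529.24052451 172.38527339  14.        ] 83.59758005650733 86.65401524115794
[[530.80361292 168.78589192  14.        ]] (array([530.27002667, 172.56385484,  12.13343375]), np.float64(2.1163862488780136))
(array([ 508.3, -297.3,   55.3]), np.float64(20.44))
```

```bash
python3 -m creep '0.04 -0.023 0 0 0.07;0.08 -0.047 0 0 0.07;0.12 -0.07 0 0 0.07;0.16 -0.094 0 0 0.07;0.2 -0.117 0 0 0.07;0.24 -0.14 0 0 0.07;0.28 -0.164 0 0 0.07;0.32 -0.187 0 0 0.07' 25; python3 -c "
from h import *
print(delta((564.5,-59,150)))"
```

```text
time_s: 0.9
ee_pos: [427.4, -226.6, 205.4]
tool_rot: [-0.0, 0.984, 0.177, -0.0]
force: [-0.1, -0.6, -0.4]
width: 70.4
finger_force: 0.0
(array([ 187. , -109.2,   55.4]), np.float64(20.44))
```

```bash
python3 -m creep '0.035 -0.02 0 0 0.05;0.075 -0.044 0 0 0.05;0.115 -0.067 0.01 0 0.05;0.15 -0.088 0.02 0 0.05;0.175 -0.102 0.03 0 0.05;0.187 -0.109 0.045 0 0.05;0.187 -0.109 0.055 0 0.05;0.187 -0.109 0.055 0 0.05' 25; python3 - <<'E'
from h import *
print(delta((564.5,-59,89)))
t=read_camera("top");s=read_camera("side")
o=np.hstack([cv2.resize(t[150:240,300:400],None,fx=4,fy=4,interpolation=2),cv2.resize(s[180:270,270:370],None,fx=4,fy=4,interpolation=2)])
cv2.imwrite("pics/hover.png",o[:,:,::-1])
E
```

```text
time_s: 1.7
ee_pos: [562.8, -61.1, 148.8]
tool_rot: [-0.0, 0.984, 0.178, -0.001]
force: [-0.5, 0.1, 0.1]
width: 49.9
finger_force: 0.0
(array([ 2.5, -1.2, 59.8]), np.float64(20.46))
```

View pics/hover.png

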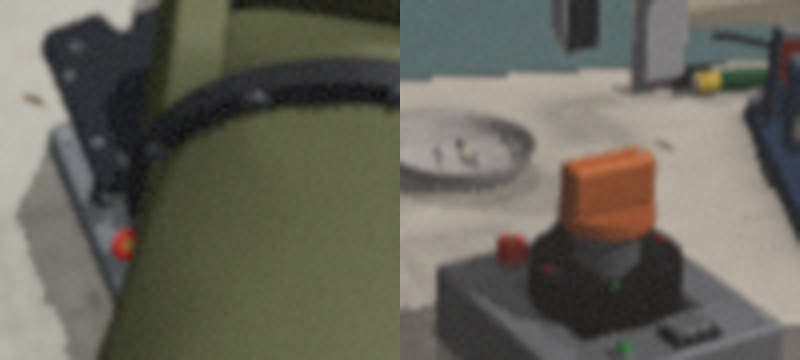

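The side view shows the fingers straddling the bar line above it, with tips near (315,192) and (334,202). I'll go down.

```bash
python3 -m creep '0 0 0.01 0 0.05;0 0 0.02 0 0.05;0 0 0.03 0 0.05;0 0 0.04 0 0.05;0 0 0.05 0 0.05;0 0 0.06 0 0.05;0 0 0.06 0 0.05;0 0 0.06 0 0.05'; python3 -c "
from h import *
print(delta((564.5,-59,88)),sense()['force'])"
```

```text
time_s: 2.6
ee_pos: [563.8, -60.9, 90.4]
tool_rot: [-0.0, 0.984, 0.177, -0.0]
force: [0.5, -0.2, 0.1]
width: 50.0
finger_force: 0.0
(array([ 1.3, -1.6,  2.4]), np.float64(20.45)) [ 0.49795031 -0.21812552  0.06908345]
```

```bash
python3 -m creep '0.001 -0.001 0.001 -0.5 0.05;0.001 -0.0015 0.002 -0.5 0.05;0.001 -0.0015 0.002 -0.5 0.05;0.001 -0.0015 0.002 -0.5 0.0;0.001 -0.0015 0.002 -0.5 0.0;0.001 -0.0015 0.002 -0.5 0.0;0.001 -0.0015 0.002 -0.5 0.0;0.001 -0.0015 0.002 -0.5 0.0' 12; python3 -c "
from h import *
s=sense();print(delta((564.5,-59,86)),s['force'],s['ft_torque'])"
```

```text
time_s: 3.4
ee_pos: [564.1, -59.0, 88.5]
tool_rot: [-0.0, 0.983, 0.182, -0.0]
force: [-2.3, 2.5, 1.9]
width: 16.0
finger_force: 11.8
(array([0.4, 0.2, 2.5]), np.float64(20.94)) [-2.3052496   2.46390336  1.91240848] [ 0.41770802  0.36934885 -0.00140999]
```

```bash
python3 -m creep '0 -0.0005 0 0 0.0;0 -0.0005 0 0 0.0;0 -0.0005 0.0005 0 0.0;0 -0.0005 0.001 0 0.0;0 -0.0005 0.0015 0 0.0;0 -0.0005 0.002 0 0.0;0 -0.0005 0.0025 0 0.0;0 -0.0005 0.003 0 0.0' 30; python3 -c "
from h import *
s=sense();print(s['ee_pos'],s['force'],s['ft_torque'])"
```

```text
time_s: 4.2
ee_pos: [564.3, -58.7, 85.9]
tool_rot: [0.0, 0.983, 0.182, 0.0]
force: [-0.7, 0.8, 6.0]
width: 15.7
finger_force: 29.8
[564.25043996 -58.70331529  85.85323288] [-0.72836369  0.79265811  5.97231033] [ 0.11149351  0.26727654 -0.01749792]
```

```bash
python3 -m creep '0 0 0.0002 0 0.0;0 0 0.0004 0 0.0;0 0 0.0006 0 0.0;0 0 0.0008 0 0.0;0 0 0.001 0 0.0;0 0 0.001 0 0.0;0 0 0.001 0 0.0;0 0 0.001 0 0.0'
```

```text
time_s: 5.0
ee_pos: [564.2, -58.7, 84.9]
tool_rot: [0.0, 0.983, 0.182, 0.0]
force: [-1.0, 1.4, 6.0]
width: 16.1
finger_force: 29.8
```

```bash
python3 -m creep '0 0 0.0002 0 0.0;0 0 0.0004 0 0.0;0 0 0.0006 0 0.0;0 0 0.0008 0 0.0;0 0 0.001 0 0.0;0 0 0.001 0 0.0;0 0 0.001 0 0.0;0 0 0.001 0 0.0'
```

```text
time_s: 5.8
ee_pos: [564.2, -58.7, 83.9]
tool_rot: [0.0, 0.983, 0.182, 0.0]
force: [-1.8, 0.3, 6.0]
width: 15.8
finger_force: 29.8
```

```bash
python3 -m creep '0 0 0.0002 0 0.0;0 0 0.0004 0 0.0;0 0 0.0006 0 0.0;0 0 0.0008 0 0.0;0 0 0.001 0 0.0;0 0 0.001 0 0.0;0 0 0.001 0 0.0;0 0 0.001 0 0.0'
```

```text
time_s: 6.6
ee_pos: [564.2, -58.7, 82.9]
tool_rot: [0.0, 0.983, 0.182, 0.0]
force: [-1.7, 1.1, 5.9]
width: 16.2
finger_force: 29.8
```

```bash
python3 -m creep '0 0 0.0002 0 0.0;0 0 0.0004 0 0.0;0 0 0.0006 0 0.0;0 0 0.0008 0 0.0;0 0 0.001 0 0.0;0 0 0.001 0 0.0;0 0 0.001 0 0.0;0 0 0.001 0 0.0'
```

```text
time_s: 7.4
ee_pos: [564.3, -58.7, 82.0]
tool_rot: [0.0, 0.983, 0.182, 0.0]
force: [-2.4, 1.2, 7.2]
width: 15.7
finger_force: 29.8
```

```bash
python3 -m creep '0 0 0.0002 0 0.0;0 0 0.0004 0 0.0;0 0 0.0006 0 0.0;0 0 0.0008 0 0.0;0 0 0.001 0 0.0;0 0 0.001 0 0.0;0 0 0.001 0 0.0;0 0 0.001 0 0.0'
```

```text
time_s: 8.2
ee_pos: [564.3, -58.7, 81.0]
tool_rot: [0.0, 0.983, 0.182, 0.0]
force: [-1.6, 0.3, 7.2]
width: 16.0
finger_force: 29.8
```

```bash
python3 -m creep '0 0 0.0002 0 0.0;0 0 0.0004 0 0.0;0 0 0.0006 0 0.0;0 0 0.0008 0 0.0;0 0 0.001 0 0.0;0 0 0.001 0 0.0;0 0 0.001 0 0.0;0 0 0.001 0 0.0'
```

```text
time_s: 9.0
ee_pos: [564.3, -58.7, 80.0]
tool_rot: [0.0, 0.983, 0.182, 0.0]
force: [-1.5, 0.7, 8.0]
width: 15.6
finger_force: 29.8
```

```bash
python3 -m creep '0 0 0.0002 0 0.0;0 0 0.0004 0 0.0;0 0 0.0006 0 0.0;0 0 0.0008 0 0.0;0 0 0.001 0 0.0;0 0 0.001 0 0.0;0 0 0.001 0 0.0;0 0 0.001 0 0.0'
```

```text
time_s: 9.8
ee_pos: [564.4, -58.7, 79.6]
tool_rot: [0.0, 0.983, 0.182, 0.001]
force: [-4.2, 1.3, 12.5]
width: 16.3
finger_force: 29.9
```

The bottom is felt at TCP z≈79.7, where the force jumps to 12.5 N. I'll back off 1.2 mm and start the twist slowly.

```bash
python3 -m creep '0 0 -0.0006 0 0.0;0 0 -0.0012 0 0.0;0 0 -0.0012 0 0.0;0 0 -0.0012 -2 0.0;0 0 -0.0012 -4 0.0;0 0 -0.0012 -6 0.0;0 0 -0.0012 -8 0.0;0 0 -0.0012 -10 0.0' 40;python3 -c "
from h import *
s=sense();print(s['ee_pos'],s['force'],s['ft_torque'],delta((0,0,0))[1])"
```

```text
time_s: 10.6
ee_pos: [564.4, -58.8, 80.3]
tool_rot: [0.0, 0.964, 0.267, 0.001]
force: [-1.3, 0.9, 7.1]
width: 15.6
finger_force: 39.8
[564.43533774 -58.7713352   80.2507512 ] [-1.32977734  0.86967052  7.06508848] [ 0.04380936  0.14725571 -0.0590999 ] 31.03
```

```bash
python3 -m creep '0 0 0 -3 0.0;0 0 0 -6 0.0;0 0 0 -9 0.0;0 0 0 -12 0.0;0 0 0 -15 0.0;0 0 0 -18 0.0;0 0 0 -20 0.0;0 0 0 -20 0.0';python3 -c "
from h import *
s=sense();print(s['ee_pos'],s['force'],s['ft_torque'],delta((0,0,0))[1])"
```

```text
time_s: 11.4
ee_pos: [564.3, -58.6, 80.2]
tool_rot: [0.0, 0.903, 0.431, 0.0]
force: [-1.6, 1.2, 8.6]
width: 15.6
finger_force: 39.8
[564.33478711 -58.6268343   80.22871773] [-1.57511936  1.2136096   8.63052367] [0.27476129 0.29341348 0.03324564] 51.02
```

```bash
python3 -m creep '0 0 0 -3 0.0;0 0 0 -6 0.0;0 0 0 -9 0.0;0 0 0 -12 0.0;0 0 0 -15 0.0;0 0 0 -18 0.0;0 0 0 -20 0.0;0 0 0 -20 0.0';python3 -c "
from h import *
s=sense();print(s['ee_pos'],s['force'],s['ft_torque'],delta((0,0,0))[1])"
```

```text
time_s: 12.2
ee_pos: [564.2, -58.5, 80.1]
tool_rot: [0.0, 0.814, 0.581, 0.0]
force: [-1.9, 2.6, 7.2]
width: 15.2
finger_force: 39.8
[564.17949646 -58.52587921  80.14101876] [-1.91122562  2.62041619  7.20138931] [ 0.45356918  0.36950874 -0.04739913] 71.01
```

```bash
python3 -m creep '0 0 0 -2 0.0;0 0 0 -4 0.0;0 0 0 -6 0.0;0 0 0 -8 0.0;0 0 0 -10 0.0;0 0 0 -12 0.0;0 0 0 -14 0.0;0 0 0 -14 0.0';python3 -c "
from h import *
s=sense();print(s['ee_pos'],s['force'],s['ft_torque'],delta((0,0,0))[1])"
```

```text
time_s: 13.0
ee_pos: [564.1, -58.4, 80.1]
tool_rot: [-0.0, 0.737, 0.676, 0.0]
force: [-1.8, 2.9, 6.7]
width: 15.8
finger_force: 39.8
[564.10587282 -58.42879132  80.09663136] [-1.80432953  2.91483234  6.67860837] [0.58850453 0.47989917 0.00197565] 85.01
```

```bash
python3 -m creep '0 0 -0.001 0 0.0;0 0 -0.002 0 0.0;0 0 -0.003 0 0.0;0 0 -0.004 0 0.0;0 0 -0.006 0 0.0;0 0 -0.008 0 0.0;0 0 -0.01 0 0.0;0 0 -0.012 0 0.0'
```

```text
time_s: 13.8
ee_pos: [564.1, -58.7, 91.9]
tool_rot: [0.0, 0.738, 0.675, 0.0]
force: [-0.5, 1.5, 3.5]
width: 15.8
finger_force: 39.8
```

```bash
python3 -m creep '0 0 -0.003 0 0.0;0 0 -0.006 0 0.0;0 0 -0.01 0 0.0;0 0 -0.015 0 0.0;0 0 -0.022 0 0.0;0 0 -0.03 0 0.0;0 0 -0.04 0 0.0;0 0 -0.05 0 0.0'; python3 - <<'E'
from h import *
print(delta((529.3,172,144)))
t=read_camera("top");s=read_camera("side")
cv2.imwrite("pics/lift.png",np.hstack([cv2.resize(t[150:280,190:390],None,fx=2,fy=2,interpolation=2),cv2.resize(s[170:300,230:430],None,fx=2,fy=2,interpolation=2)])[:,:,::-1])
E
```

```text
time_s: 14.6
ee_pos: [564.0, -58.7, 142.6]
tool_rot: [0.0, 0.738, 0.675, 0.0]
force: [-1.2, -0.1, -1.4]
width: 15.7
finger_force: 39.8
(array([226.8, -55. ,  -1.4]), np.float64(84.94))
```

View pics/lift.png

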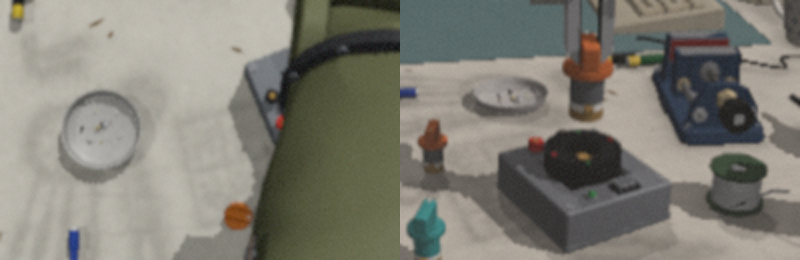

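The side view shows the carrier held upright and clear of the empty socket. The dish has not moved.

```bash
python3 -m creep '0.015 -0.004 0 0 0.0;0.045 -0.011 0 0 0.0;0.085 -0.021 0 0 0.0;0.13 -0.032 0 0 0.0;0.17 -0.041 0 0 0.0;0.2 -0.048 0 0 0.0;0.22 -0.053 0 0 0.0;0.227 -0.055 0 0 0.0';  python3 -m creep '0 0 0.01 0 0.0;0 0 0.02 0 0.0;0 0 0.03 0 0.0;0 0 0.04 0 0.0;0 0 0.05 0 0.0;0 0 0.06 0 0.0;0 0 0.06 0 0.0;0 0 0.06 0 0.0'; python3 - <<'E'
from h import *
print(delta((529.3,172,55)))
t=read_camera("top");s=read_camera("side")
cv2.imwrite("pics/over.png",np.hstack([cv2.resize(t[170:260,190:290],None,fx=4,fy=4,interpolation=2),cv2.resize(s[160:250,230:330],None,fx=4,fy=4,interpolation=2)])[:,:,::-1])
E
```

```text
time_s: 15.5
ee_pos: [528.2, 174.6, 141.2]
tool_rot: [-0.0, 0.737, 0.676, -0.0]
force: [0.8, 0.3, -1.8]
width: 15.8
finger_force: 39.8
time_s: 16.3
ee_pos: [529.3, 172.2, 81.6]
tool_rot: [-0.0, 0.738, 0.675, -0.0]
force: [0.3, 0.8, -0.4]
width: 15.4
finger_force: 39.8
(array([-0.2,  0. , 26.6]), np.float64(84.94))
```

View pics/over.png

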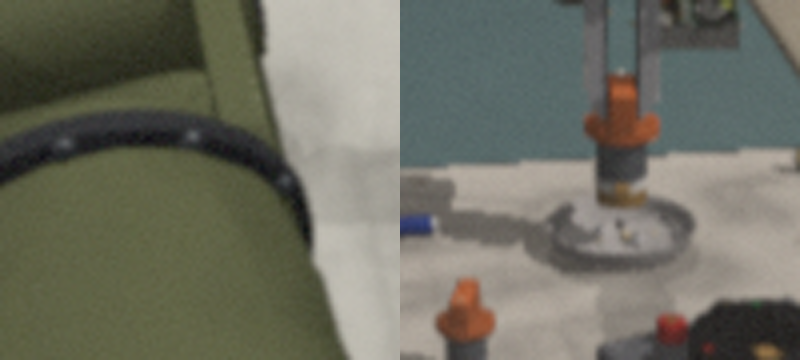

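The carrier hangs over the dish with its axis at column ≈621 in the crop. The dish spans 552–694, so it is centred. I'll descend slowly until it touches.

```bash
python3 -c "
from h import *
print(plane('side',[(285.2,209.5)],29))"; python3 -m creep '0 0 0.004 0 0.0;0 0 0.008 0 0.0;0 0 0.012 0 0.0;0 0 0.015 0 0.0;0 0 0.018 0 0.0;0 0 0.02 0 0.0;0 0 0.022 0 0.0;0 0 0.0225 0 0.0' 25
```

```text
[[531.87148383 172.74579356  29.        ]]
time_s: 17.2
ee_pos: [529.2, 172.2, 59.0]
tool_rot: [-0.0, 0.738, 0.675, -0.0]
force: [-0.1, 0.6, -1.7]
width: 15.9
finger_force: 24.9
```

```bash
python3 -m creep '0 0 0.0003 0 0.0;0 0 0.0006 0 0.0;0 0 0.0009 0 0.0;0 0 0.0012 0 0.0;0 0 0.0015 0 0.0;0 0 0.0018 0 0.0;0 0 0.002 0 0.0;0 0 0.002 0 0.0'
```

```text
time_s: 18.0
ee_pos: [529.2, 172.2, 57.1]
tool_rot: [-0.0, 0.738, 0.675, -0.0]
force: [0.7, 0.1, -1.1]
width: 15.7
finger_force: 24.9
```

```bash
python3 -m creep '0 0 0.0002 0 0.0;0 0 0.0004 0 0.0;0 0 0.0006 0 0.0;0 0 0.0008 0 0.0;0 0 0.001 0 0.0;0 0 0.0012 0 0.0;0 0 0.0012 0 0.0;0 0 0.0012 0 0.0'
```

```text
time_s: 18.8
ee_pos: [529.3, 172.3, 56.0]
tool_rot: [0.0, 0.738, 0.675, 0.0]
force: [-0.2, 0.5, -1.8]
width: 15.6
finger_force: 24.9
```

```bash
python3 -m creep '0 0 0.0002 0 0.0;0 0 0.0004 0 0.0;0 0 0.0006 0 0.0;0 0 0.0008 0 0.0;0 0 0.0008 0 0.0;0 0 0.0008 0 0.0;0 0 0.0008 0 0.0;0 0 0.0008 0 0.0'
```

```text
time_s: 19.6
ee_pos: [529.2, 172.3, 55.1]
tool_rot: [-0.0, 0.738, 0.675, -0.0]
force: [0.3, 0.5, -1.1]
width: 15.5
finger_force: 24.9
```

```bash
python3 -m creep '0 0 0.0002 0 0.0;0 0 0.0004 0 0.0;0 0 0.0006 0 0.0;0 0 0.0006 0 0.0;0 0 0.0006 0 0.0;0 0 0.0006 0 0.0;0 0 0.0006 0 0.0;0 0 0.0006 0 0.0'
```

```text
time_s: 20.4
ee_pos: [529.3, 172.3, 54.6]
tool_rot: [0.0, 0.738, 0.675, 0.0]
force: [0.3, 0.3, -0.5]
width: 15.8
finger_force: 24.9
```

```bash
python3 -m creep '0 0 0.0002 0 0.0;0 0 0.0004 0 0.0;0 0 0.0006 0 0.0;0 0 0.0006 0 0.0;0 0 0.0006 0 0.0;0 0 0.0006 0 0.0;0 0 0.0006 0 0.0;0 0 0.0006 0 0.0'
```

```text
time_s: 21.2
ee_pos: [529.3, 172.3, 54.5]
tool_rot: [0.0, 0.738, 0.675, 0.0]
force: [-3.1, -0.3, 7.6]
width: 15.9
finger_force: 25.0
```

Contact at 7.6 N. I'll ease up 0.4 mm, open, and retreat.

```bash
python3 -m creep '0 0 -0.0004 0 0.0;0 0 -0.0004 0 0.0;0 0 -0.0004 0 0.02;0 0 -0.0004 0 0.03;0 0 -0.0004 0 0.045;0 0 -0.0004 0 0.045;0 0 -0.0004 0 0.045;0 0 -0.0004 0 0.045' 5; python3 -m creep '0 0 -0.003 0 0.045;0 0 -0.008 0 0.045;0 0 -0.016 0 0.045;0 0 -0.028 0 0.045;0 0 -0.045 0 0.045;0 0 -0.07 0 0.045;0 0 -0.1 0 0.045;0 0 -0.13 0 0.045'; python3 -c "
from h import *
print(delta((400,-150,184)))"
```

```text
time_s: 22.0
ee_pos: [529.2, 172.2, 54.3]
tool_rot: [-0.0, 0.738, 0.675, -0.0]
force: [-0.9, 1.2, -0.8]
width: 44.8
finger_force: 0.0
time_s: 22.8
ee_pos: [529.1, 172.2, 186.5]
tool_rot: [0.0, 0.738, 0.675, 0.0]
force: [0.3, 0.6, 0.4]
width: 44.6
finger_force: 0.0
(array([-332.3, -100.2,    2.4]), np.float64(84.94))
```

Now I'll move the arm aside and inspect.

```bash
python3 -m creep '-0.02 -0.006 0 0 0.045;-0.06 -0.018 0 0 0.045;-0.1 -0.03 0 0 0.045;-0.145 -0.044 0 0 0.045;-0.19 -0.057 0 0 0.045;-0.23 -0.07 0 0 0.045;-0.27 -0.081 0 0 0.045;-0.3 -0.09 0 0 0.045'; python3 - <<'E'
from h import *
t=read_camera("top");s=read_camera("side")
cv2.imwrite("pics/end.png",np.hstack([cv2.resize(t[110:310,180:330],None,fx=2.6,fy=2.6,interpolation=2),cv2.resize(s[150:350,230:380],None,fx=2.6,fy=2.6,interpolation=2)])[:,:,::-1])
E
```

```text
time_s: 23.6
ee_pos: [412.2, -120.5, 185.5]
tool_rot: [0.001, 0.738, 0.675, 0.0]
force: [0.4, -0.2, -0.0]
width: 44.8
finger_force: 0.0
```

View pics/end.png

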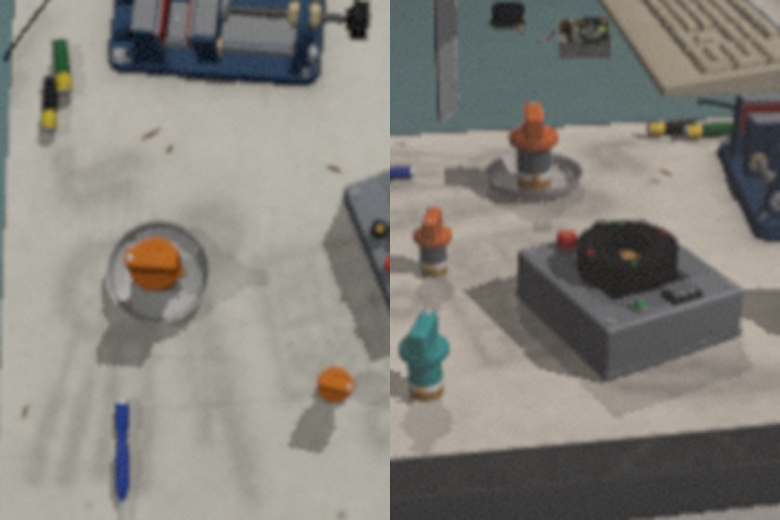

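The carrier stands upright in the middle of the dish. The dish centre is at top pixel ≈(240.4,214.6), unchanged, and the screwdriver and cells are where they were.

```bash
python3 -c "
from plant import hand_in
print(hand_in())"
```

```text
the job is handed in; nothing more can be done
None
```

The orange carrier is out of the socket and standing upright in the middle of the dish; the dish, screwdriver and cells look unmoved, and the job was handed in at about 24 s (peak vertical force reading 12.5 N, at the socket bottom).

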